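# Put the plastering kit away

## Task

Put the plastering kit away: first hang the metal pail by its handle on the hook of the stand, so that it hangs level and free, and let it go; then slide the smoothing float flat into its wooden holder, under both side lips, until it is fully home against the back stop. Leave the small dome and the two little barrels where they are.

Things in the scene. Friction and masses are not known exactly. Their poses are not given: they have to be found in the camera images.
- pail: loose bare-metal pail, 150 g: round body 88 mm across the rim, 55 mm high, with a fixed upright strap handle spanning it. Origin: centre of its underside; z up; the handle's level top bar runs along the pail's y. Either way round is equal.
- pail_handle (a point): centre of the pail's top bar, 115 mm above its underside. Bar 99 mm long (y), 12 mm wide (x), 8 mm high (z 111 to 119); uprights 4 mm thick at y = +-47.5 mm. Free opening under the bar: 91 mm wide, 56 mm high down to the rim. A grip on the bar about 26 mm to one side of the centre leaves the middle free for the hook.
- hook_stand: fixed stand: wooden foot 130 x 90 x 15 mm with a dark steel post (12 mm thick, at x = +53 mm, 186 mm high) that bends into a hook prong pointing along the stand's -x. Origin: centre of the foot's underside; z up. The pail goes on over the hook's tip, moving along +x, its bar across the prong (along the stand's y).
- hook_seat (a point): lowest place of the hook's prong, where the bar should rest: on top of the 8 mm thick prong, 180 mm above the table, x = -12 mm in the stand's frame; axes as the stand's. The prong runs along x from the post (65 mm to +x) to an upturned tip with a small ball, 30 mm to -x; the ball's top is 23 mm above this point.
- smoothing_float: loose smoothing float, 150 g: flat steel plate 100 x 80 x 4 mm with a wooden bar handle along x above it: 84 mm long, 20 mm wide, from 28 to 50 mm above the plate's underside, on two 12 mm posts at x = +-27 mm. Origin: centre of the plate's underside; x along the 100 mm side and the handle, z up. Either end may go in first.
- float_holder: fixed wooden holder: tray 120 (x) x 108 (y) mm, origin at the centre of its underside, z up, mouth towards its -x. Floor top 6 mm above the table; back stop face at x = +50 mm. The float is home when its origin is over the holder's origin, 6 mm above the table, its x parallel to the holder's x.
- holder_mouth (a point): middle of the slot's mouth, on the holder's floor, 32 mm to -x of its origin. From here to the back the side walls stand 86 mm apart, with lips overhanging 12 mm from each; slot 9 mm high (6 to 15 mm above the table), lips' top at 20 mm. Before it (28 mm to -x) the floor is an open ledge between flared guides 20 mm high.
- small_dome: loose plaster dome roof on a square tile, 56 x 56 x 26 mm, in front of the hook stand; bystander. Origin: centre of its underside.
- upright_barrel: loose little standing barrel, 27 mm thick, 34 mm high, near the far edge; bystander. Origin: centre of its underside.
- lying_barrel: loose little barrel lying on its side, 37 mm long, 26 mm thick, near the far edge; bystander. Origin: centre of its underside.
Mind the look-alikes: they are no part of the job. There is more than one size of the pail; the job needs the larger.

How it is judged:
By the outcome, as a careful person would: the job done as asked, in the order asked, and still so for the second after the job is handed in, with the robot touching nothing.
It also fails if it takes over 64 s, if anything falls off the work surface, if the arm or the gripper's body presses on something with over 40 N, if the wrist force passes 120 N, or if a joint passes its speed limit or range.

## Robot

A 7-joint arm with a two-finger parallel gripper is mounted at the origin on the work surface; the furniture and walls round the work are solid. World frame = base frame: x ahead of the robot, y to its left, z up, the work surface at z = 0. Lengths are in m, angles in rad, forces in N, time in s.
With the tool pointing down it reaches from about 0.4 to 0.875 m from the base axis. Payload 4.4 kg.
Tool frame: the origin (TCP) lies midway between the tips of the shut fingers; the grasp point (between the pads) lies 19 mm behind it; z points along the fingers, y is the line along which they close (so a half turn about z gives the same grasp; the last joint's range is limited). The gripper opens to 85 mm and grips with 20 to 120 N. Pads are 22 mm wide; open, the fingers measure 114 mm over their backs; the gripper's body (76 mm by 85 mm) begins 54 mm behind the grasp point. The pads swing forward as they close: fully open they stand 13 mm farther back than shut.
Start: joints at [-1.385, 0.628, 0.038, 1.517, -0.027, 0.996, -0.02], TCP at [0.162, 0.63, 0.231] pointing down, gripper open.
Joint ranges: [-3.06, 3.06], [-0.37, 2.12], [-1.25, 1.32], [0.18, 2.47], [-1.1, 4.24], [0.23, 1.98], [-2.94, 2.94]. Speed limits (rad/s): [2.57, 2.57, 3.14, 3.14, 3.14, 3.14, 3.14].

## Interface

Orientations are given as [roll, pitch, yaw] about the fixed x, y, z axes, in that order (R = Rz(yaw) Ry(pitch) Rx(roll)).
In Python, from cell import move_to, move_straight, movej, open_gripper, grasp, dwell, solve_ik, observe, read_camera, MotionError, job_done, masks_of gives the robot as it stands. Calls block until the motion is done:
- move_to(position, orientation): joint-space move of the TCP to a pose.
- move_straight(position, velocity=0.15, frame=None): straight line of the TCP; frame=None keeps the orientation; velocity is the mean speed in m/s.
- movej(angles): joint-space move.
- open_gripper() and grasp(): open the fingers fully, or close them until they stop; the grip force is fixed at half the most.
- dwell(seconds).
- solve_ik(position, orientation): joint angles nearest the present ones, or None.
- observe(): the state.
- read_camera(name): name is "side" or "top"; returns a dict with "color" (480x640x3 uint8, red, green, blue), "depth" (480x640 float32, m along the optical axis (not along the pixel's ray), 0 where there is no reading), "intrinsics" (3x3 intrinsics, pixels), "pose" (4x4, takes a point from camera to world coordinates). Camera axes: x right, y down, z forward; pixel columns grow to the right and rows downward; lengths in m; the calibration is good to about 2 mm. A picture is of the moment at which its call begins.
A pose or a line that the arm cannot do raises MotionError and nothing moves.
- job_done(): hands the job in; it is judged then, once.
Trained networks look in the newest picture that a camera, given by its name, has taken for a name from the list of things; names that differ only in an ending like _2 or _b are one class to them, and where a whole thing is asked for, a point or a joint stands for the part that bears it (a point fixed in the world has none). Each returns a list of dicts, best first, with "p" (0 to 1); they miss things now and then, are a little off and sometimes report something else, mostly with a low value. They report only what shows in the picture. A call takes as long as a camera call. They do not tell look-alikes from the thing itself.
- masks_of(camera, target): "region" (480x640 bool, what is visible of it) and "xy" ([column, row] in pixels, amid what is visible of it).
The state is a dict: "time_s": time; "joint_positions": joint angles; "joint_vel": joint speeds; "effort": joint torques, N m; "eef_pos": TCP position; "tool_rot": TCP orientation; "contact_force": force on the tool from outside, world axes, zero at the start; "wrist_torque": the same for the moment, N m; "grip_width": finger opening in m; "finger_force": force on a finger pad.
Only numpy, scipy, OpenCV 4.12 (cv2) and the standard library are available. Lean on these libraries where they do the work, as an engineer would, in place of code of your own. Each camera call takes 0.05 s, during which the arm holds its last target. There are 200 camera calls.

## Working session

There is one attempt and no reset: what is moved stays moved. The work goes in short steps, each a Python script; the robot and the scene stay as the last script left them, time stands still between calls to the robot, and variables do not carry over. Pictures are saved under pics/ and viewed, at most 10 in all, crops included, and the job is handed in when it is done.

```bash
mkdir -p pics; ls
cat > h.py <<'E'
import numpy as np, cv2, pickle
from cell import *
def pts(c, region):
    d=c["depth"]; K=np.array(c["intrinsics"]); T=np.array(c["pose"])
    v,u=np.nonzero(region&(d>0)); z=d[v,u]
    P=np.c_[(u-K[0,2])*z/K[0,0],(v-K[1,2])*z/K[1,1],z]
    return P@T[:3,:3].T+T[:3,3], np.c_[u,v]
E
python3 - <<'E'
from h import *
o=observe(); print(o)
for n in ["side","top"]:
    c=read_camera(n); cv2.imwrite(f"pics/{n}0.png",c["color"][:,:,::-1])
    M={}
    for t in ["pail","pail_handle","hook_stand","hook_seat","smoothing_float","float_holder","holder_mouth","small_dome","upright_barrel","lying_barrel"]:
        r=masks_of(n,t); M[t]=r
        for k in r[:4]:
            P,_=pts(c,k["region"])
            print(n,t,round(k["p"],2),np.round(k["xy"]),k["region"].sum(), np.round(np.percentile(P,[2,50,98],axis=0),3).tolist() if len(P) else None)
    pickle.dump((c,M),open(f"{n}0.pkl","wb"))
    print(np.array(c["pose"]).round(3).tolist())
E
```

```text
pics
{'time_s': 0.0, 'joint_positions': array([-1.38477512,  0.6293568 ,  0.03842857,  1.51838702, -0.02703854,
        0.99631226, -0.02000353]), 'joint_vel': array([ 1.09218488e-03,  2.06721970e-03,  1.24208477e-04,  1.65305755e-03,
       -4.68275204e-04, -4.11635734e-05,  5.25778474e-04]), 'effort': array([ 6.51141272e-04, -5.63389671e+01,  1.22665387e+00, -1.93451232e+01,
        1.10514939e-02,  1.03195276e-02, -6.75790687e-06]), 'eef_pos': array([0.16175331, 0.62888883, 0.23037585]), 'tool_rot': array([-3.13964627e+00, -1.33732514e-05,  2.88975732e+00]), 'contact_force': array([0.15327944, 0.16351967, 0.02083665]), 'wrist_torque': array([-0.03068419,  0.01358512,  0.04350691]), 'finger_force': 0.0, 'grip_width': 0.08540587158887525}
side pail 0.68 [266. 304.] 3218 [[0.529, -0.045, 0.003], [0.568, -0.008, 0.04], [0.609, 0.047, 0.12]]
side pail 0.67 [377. 289.] 1390 [[0.329, 0.029, -0.0], [0.401, 0.088, 0.031], [0.479, 0.162, 0.126]]
side pail_handle 0.79 [269. 304.] 3306 [[0.527, -0.046, 0.002], [0.567, -0.008, 0.04], [0.609, 0.047, 0.12]]
side pail_handle 0.65 [375. 288.] 1399
[... 1864 characters left out ...]
-0.231, 0.008], [0.573, -0.175, 0.023]]
top holder_mouth 0.73 [451. 236.] 3569 [[0.458, -0.281, 0.003], [0.516, -0.23, 0.009], [0.573, -0.175, 0.023]]
top small_dome 0.71 [213. 301.] 830 [[0.353, 0.202, 0.0], [0.384, 0.23, 0.007], [0.415, 0.264, 0.026]]
top upright_barrel 0.44 [276. 195.] 162 [[0.581, 0.103, 0.011], [0.592, 0.115, 0.031], [0.604, 0.126, 0.036]]
top lying_barrel 0.75 [394. 193.] 256 [[0.578, -0.128, 0.001], [0.596, -0.113, 0.023], [0.619, -0.102, 0.028]]
top lying_barrel 0.49 [212. 300.] 803 [[0.353, 0.202, 0.001], [0.384, 0.23, 0.007], [0.413, 0.264, 0.026]]
[[0.025, -0.995, 0.101, 0.398], [-0.999, -0.023, 0.025, 0.001], [-0.023, -0.101, -0.995, 0.994], [0.0, 0.0, 0.0, 1.0]]
```

View pics/side0.png

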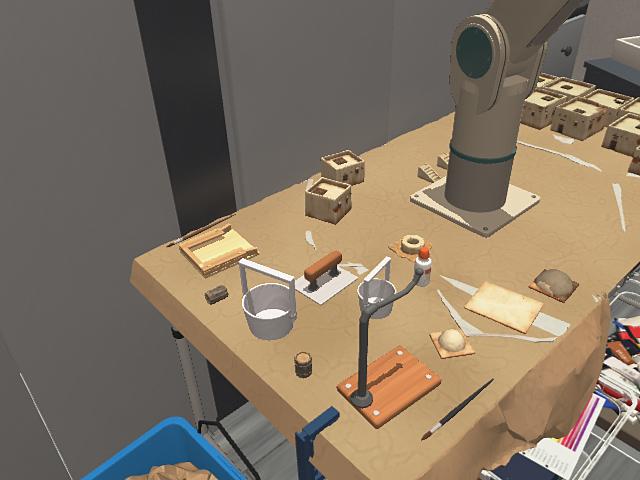

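View pics/top0.png

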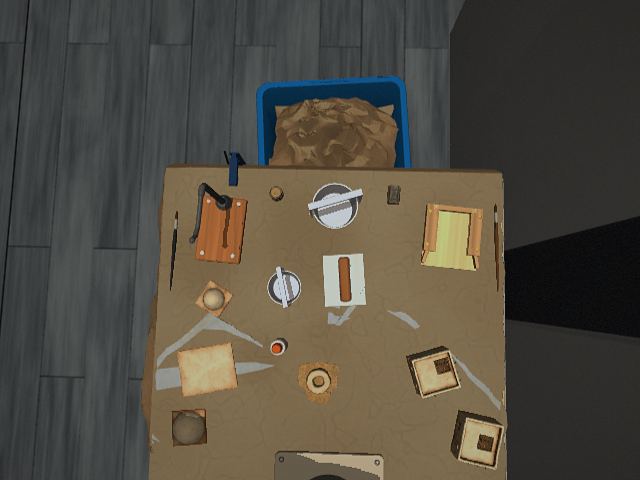

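Run:
```python
from h import *
def rect(P2):
    r=cv2.minAreaRect((P2*1000).astype(np.float32)); return np.round(r[0],1),np.round(r[1],1),round(r[2],1)
D={n:pickle.load(open(f"{n}0.pkl","rb")) for n in ["side","top"]}
def sl(n,t,lo,hi,i=0,dil=5):
    c,M=D[n]; r=M[t][i]["region"]
    r=cv2.dilate(r.astype(np.uint8),np.ones((dil,dil)))>0
    P,_=pts(c,r); return P[(P[:,2]>lo)&(P[:,2]<hi)]
def show(lbl,P):
    if len(P)<5: print(lbl,len(P)); return
    w,V=np.linalg.eigh(np.cov(P[:,:2].T)); a=np.degrees(np.arctan2(V[1,1],V[0,1]))
    print(lbl,len(P),"mean",P.mean(0).round(4),"pca",round(a,1),"rect",*rect(P[:,:2]), "z50/98",np.percentile(P[:,2],[50,98]).round(4))
for n in D:
    show(n+" bar",sl(n,"pail",.112,.13)); show(n+" rim",sl(n,"pail",.045,.062))
    show(n+" fl handle",sl(n,"smoothing_float",.043,.06)); show(n+" fl plate",sl(n,"smoothing_float",.003,.015))
    show(n+" foot",sl(n,"hook_stand",.01,.02)); show(n+" prong",sl(n,"hook_stand",.165,.215)); 
    P=sl(n,"hook_stand",.1,.25); print(P[np.argsort(P[:,0])][::max(1,len(P)//40)].round(3).tolist())
    h="float_holder" if n=="top" else "holder_mouth"
    show(n+" lips",sl(n,h,.0165,.026)); show(n+" floor",sl(n,h,.003,.012)); show(n+" holder",sl(n,h,.004,.03))
    c,_=D[n]; P,_=pts(c,np.ones((480,640),bool)); P=P[(abs(P[:,2])<.006)&(P[:,0]>.35)&(P[:,0]<.65)&(abs(P[:,1])<.3)]; print("table z",np.median(P[:,2]))
```

```text
side bar 470 mean [0.569  0.0027 0.1177] pca 107.9 rect [ 5.684e+02 -4.000e-01] [ 15.1 101.3] 18.4 z50/98 [0.1184 0.1206]
side rim 664 mean [ 0.5712 -0.0025  0.0516] pca 70.5 rect [570.5  -1. ] [89.5 81.7] 64.6 z50/98 [0.0519 0.0592]
side fl handle 386 mean [ 0.4333 -0.0183  0.0488] pca -176.3 rect [430.8 -20.4] [85.2 21.9] 3.6 z50/98 [0.0493 0.0523]
side fl plate 1012 mean [ 0.4362 -0.0111  0.0049] pca 172.5 rect [412.1 -29.5] [148.1 100.7] 11.8 z50/98 [0.0045 0.0114]
side foot 3998 mean [0.5222 0.2278 0.015 ] pca -164.7 rect [449.3 176.8] [330.4 145.2] 32.7 z50/98 [0.0151 0.0177]
side prong 617 mean [0.5352 0.2247 0.1821] pca 176.0 rect [530.8 223.7] [ 12.1 104. ] 86.3 z50/98 [0.1812 0.2019]
[[0.479, 0.228, 0.202], [0.484, 0.229, 0.197], [0.485, 0.225, 0.202], [0.487, 0.23, 0.186], [0.49, 0.23, 0.189], [0.494, 0.229, 0.186], [0.498, 0.229, 0.182], [0.502, 0.226, 0.182], [0.507, 0.225, 0.181], [0.513, 0.221, 0.179], [0.518, 0.223, 0.18], [0.525, 0.228, 0.178], [0.531, 0.224, 0.182], [0.536, 0.226, 0.181], [0.542, 0.22, 0.182], [0.548, 0.224, 0.176], [0.553, 0.225, 0.18], [0.56, 0.22
[... 2307 characters left out ...]
563, 0.225, 0.185], [0.565, 0.225, 0.184], [0.568, 0.226, 0.18], [0.568, 0.221, 0.154], [0.569, 0.218, 0.118], [0.569, 0.217, 0.159], [0.57, 0.217, 0.163], [0.57, 0.215, 0.136], [0.571, 0.215, 0.166], [0.572, 0.219, 0.184], [0.573, 0.218, 0.18], [0.574, 0.215, 0.118], [0.575, 0.214, 0.171], [0.577, 0.215, 0.148]]
top lips 1394 mean [ 0.5303 -0.2302  0.0205] pca 85.3 rect [ 518.3 -228.5] [109.7 115.9] 85.2 z50/98 [0.0204 0.0239]
top floor 2154 mean [ 0.5066 -0.2294  0.0066] pca 172.9 rect [ 517.2 -230.6] [122.9 132.5] 85.9 z50/98 [0.0066 0.0105]
top holder 3453 mean [ 0.5167 -0.2295  0.0125] pca 176.3 rect [ 517.3 -231.2] [120.6 131.5] 85.3 z50/98 [0.0088 0.0233]
table z 0.0010939487255480773
```

The pictures show the large pail at side (268,305) / top (335,205) and its small look-alike at top (284,288). The float is at top (345,280), and the holder at top (452,237) has its mouth towards the robot. The hook stand is at top (218,229). I'll pick the pail first.

```bash
cat >> h.py <<'E'
pi=np.pi
def R(deg): return [pi,0,np.radians(deg)]
def st(l=""):
    o=observe(); print(l,"t",round(o["time_s"],2),np.round(o["eef_pos"],4),np.round(o["tool_rot"],3),"F",np.round(o["contact_force"],1),"w",round(o["grip_width"],4),"ff",round(o["finger_force"],1))
E
python3 - <<'E'
from h import *
a=np.radians(107.5); g=np.array([.567,0,.096])+.026*np.array([np.cos(a),np.sin(a),0])
for p,y in [((g[0],g[1],.3),107.5),(g,107.5),((.42,.25,.24),85),((.51,.25,.19),85)]: print(solve_ik(list(p),R(y)))
p=observe()["eef_pos"]; move_straight([p[0],p[1],.31],.3)
move_to([g[0],g[1],.25],R(107.5)); st()
move_straight([g[0],g[1],.15],.25); move_straight(list(g),.1); st()
grasp(); st("grasp")
move_straight([g[0],g[1],.23],.15); st("lift")
c=read_camera("side"); cv2.imwrite("pics/lift.png",c["color"][:,:,::-1])
c2=read_camera("top"); pickle.dump((c,c2),open("lift.pkl","wb"))
E
```

```text
[-0.39908514  0.45671999  0.45910698  1.69148406 -0.22770522  1.04659807
  0.43939081]
[-0.24394811  0.7004718   0.23231756  1.89441433 -0.27529506  0.57751135
  0.47281358]
[-0.91399281  0.41803676  0.44806617  1.95346532 -0.24244063  0.82211715
 -0.42058534]
[-0.76046329  0.59067437  0.39662844  1.80334786 -0.30232347  0.80754831
 -0.30061524]
 t 4.08 [0.5593 0.0262 0.2499] [ 3.141e+00 -1.000e-03  1.878e+00] F [ 0.3 -0.1  0.3] w 0.0851 ff 0.0
 t 5.32 [0.5598 0.0247 0.0966] [3.14  0.    1.876] F [-0.8  0.1  0.5] w 0.0854 ff 0.0
grasp t 5.99 [0.5593 0.0249 0.0962] [ 3.141 -0.     1.876] F [-0.5  0.4  3.3] w 0.0111 ff 58.7
lift t 7.03 [0.5584 0.0249 0.229 ] [-3.140e+00 -1.000e-03  1.876e+00] F [ 0.1 -0.4 -1.9] w 0.0109 ff 58.4
```

```bash
python3 - <<'E'
from h import *
u=np.array([np.cos(np.radians(-5)),np.sin(np.radians(-5))]); v=np.array([-u[1],u[0]])
seat=np.array([.511,.2245])
move_to([.46,.1,.24],R(85)); st()
b=seat-.095*u; p=b+.026*v
move_to([p[0],p[1],.2],R(85)); st("pre")
for n in ["side","top"]:
    c=read_camera(n); cv2.imwrite(f"pics/pre_{n}.png",c["color"][:,:,::-1]); pickle.dump(c,open(f"pre_{n}.pkl","wb"))
    for t in ["pail"]:
        for m in masks_of(n,t)[:3]:
            P,_=pts(c,m["region"]); print(n,round(m["p"],2),m["region"].sum(),np.median(P,axis=0).round(3))
    P,uv=pts(c,np.ones((480,640),bool))
    P[:,:2]-=seat; Q=np.c_[P[:,:2]@u,P[:,:2]@v,P[:,2]]
    k=(abs(Q[:,1])<.07)&(Q[:,0]>-.16)&(Q[:,0]<-.05)&(Q[:,2]>.19)&(Q[:,2]<.232)&(Q[:,1]<.012)
    B=Q[k]; print("bar",len(B),np.percentile(B,[1,50,99],axis=0).round(4).tolist())
    k=(abs(Q[:,1])<.02)&(Q[:,0]>-.02)&(Q[:,0]<.04)&(Q[:,2]>.165)&(Q[:,2]<.2); B=Q[k]
    print("prong",len(B),np.percentile(B,[2,50,98],axis=0).round(4).tolist(),"slope",np.polyfit(B[:,0],B[:,1],1).round(4))
    k=(abs(Q[:,1])<.07)&(Q[:,0]>-.16)&(Q[:,0]<-.045)&(Q[:,2]>.145)&(Q[:,2]<.17); B=Q[k]
    print("rim",len(B),np.percentile(B,[1,50,99],axis=0).round(4).tolist())
E
python3 -c "
import cv2,numpy as np
a=cv2.imread('pics/pre_side.png')[180:450,230:560];b=cv2.imread('pics/pre_top.png')[150:420,130:460]
cv2.imwrite('pics/pre_both.png',np.hstack([a,b]))"
```

```text
t 7.7 [0.4598 0.1005 0.2399] [3.141 0.    1.485] F [ 0.2 -0.3 -1.1] w 0.0105 ff 58.4
pre t 8.42 [0.4197 0.258  0.1997] [3.141e+00 1.000e-03 1.483e+00] F [-0.5 -1.3 -1.5] w 0.011 ff 58.4
side 0.9 4088 [0.419 0.228 0.141]
side 0.77 1231 [0.4   0.088 0.032]
side 0.2 413 [0.6   0.121 0.029]
bar 305 [[-0.0988, -0.0506, 0.1908], [-0.0887, -0.0396, 0.2185], [-0.0863, 0.006, 0.2239]]
prong 253 [[-0.0189, -0.0025, 0.1749], [0.0074, 0.0023, 0.1803], [0.038, 0.0048, 0.1859]] slope [0.0158 0.0017]
rim 1054 [[-0.1351, -0.049, 0.1453], [-0.0886, 0.001, 0.1535], [-0.0499, 0.0488, 0.1685]]
top 0.98 2118 [0.414 0.235 0.126]
top 0.75 982 [0.41  0.092 0.017]
bar 356 [[-0.101, -0.0512, 0.1933], [-0.0951, -0.0225, 0.2227], [-0.0893, 0.0113, 0.2254]]
prong 182 [[-0.0186, -0.0033, 0.1764], [0.0102, -0.0002, 0.1805], [0.0391, 0.0042, 0.1855]] slope [ 0.008  -0.0001]
rim 420 [[-0.1377, -0.0512, 0.1453], [-0.0974, 0.0046, 0.1576], [-0.0531, 0.0353, 0.166]]
```

View pics/pre_both.png

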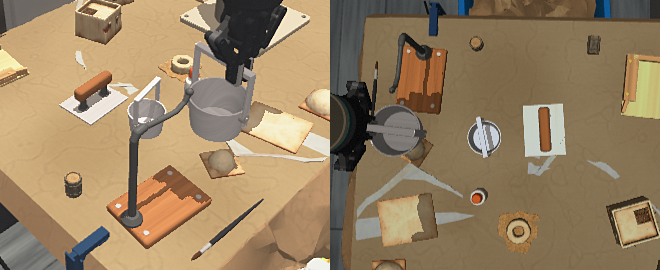

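The pail is held level with its bar 90 mm before the hook tip (crop (190,90)). The bar centre is about 1 mm to -v of the prong, so I shift it and hang.

Run:
```python
from h import *
u=np.array([np.cos(np.radians(-5)),np.sin(np.radians(-5))]); v=np.array([-u[1],u[0]])
seat=np.array([.511,.2245]); g=.027*v
def go(s,z,vel):
    p=seat+s*u+g; move_straight([p[0],p[1],z],vel)
go(-.095,.2,.1); go(-.03,.2,.1); st("over tip"); go(0,.2,.1); st("over")
F0=observe()["contact_force"]
go(0,.170,.08); st()
z=.170
while z>.160:
    z-=.001; go(0,z,.02); f=observe()["contact_force"]
    if f[2]-F0[2]>3: break
st("contact z=%.3f"%z)
open_gripper(); st("open")
go(0,.30,.2); st()
c=read_camera("side"); d=read_camera("top")
cv2.imwrite("pics/hung.png",np.hstack([c["color"][180:450,230:560],d["color"][100:370,130:460]])[:,:,::-1]); 
for n,c in (("side",c),("top",d)):
    P,uv=pts(c,np.ones((480,640),bool)); P[:,:2]-=seat; Q=np.c_[P[:,:2]@u,P[:,:2]@v,P[:,2]]
    k=(abs(Q[:,1])<.065)&(abs(Q[:,0])<.03)&(Q[:,2]>.183)&(Q[:,2]<.2)&(abs(Q[:,1])>.008); B=Q[k]
    print(n,"bar",len(B),np.percentile(B,[1,50,99],axis=0).round(4).tolist(),"z slope",np.polyfit(B[:,1],B[:,2],1).round(4))
```

```text
over tip t 9.67 [0.4827 0.254  0.1997] [-3.14   0.     1.484] F [-0.5 -0.1 -1.1] w 0.0106 ff 58.4
over t 10.12 [0.5127 0.2513 0.1998] [-3.14   0.     1.483] F [-0.2  0.4 -1.3] w 0.0101 ff 58.4
 t 10.64 [0.5131 0.2513 0.1697] [-3.141  0.     1.484] F [ 1.  -0.8 -1.1] w 0.0106 ff 58.4
contact z=0.164 t 12.14 [0.5136 0.2515 0.1647] [ 3.141e+00 -1.000e-03  1.483e+00] F [-1.7 -0.6  5.4] w 0.0107 ff 59.3
open t 12.85 [0.5133 0.2514 0.164 ] [-3.142  0.     1.484] F [-0.1 -0.1  0.1] w 0.0853 ff 0.0
 t 13.68 [0.5125 0.2513 0.299 ] [-3.140e+00  1.000e-03  1.484e+00] F [ 0.2 -0.2 -1.2] w 0.0855 ff 0.0
side bar 517 [[-0.0049, -0.0472, 0.1831], [0.0031, 0.0127, 0.1877], [0.0078, 0.0498, 0.1899]] z slope [-0.0059  0.1873]
top bar 383 [[-0.0073, -0.0483, 0.1844], [-0.0015, 0.0082, 0.188], [0.0046, 0.0493, 0.1912]] z slope [-0.0012  0.188 ]
```

View pics/hung.png

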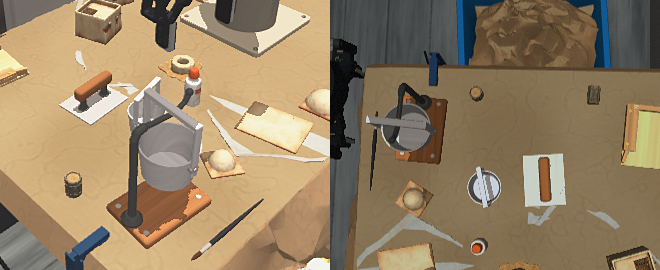

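The pail hangs level on the hook (crop (165,150)) with the gripper clear of it. Next I pick the float.

Run:
```python
from h import *
f=[.428,-.0205]
yw=-4.8; u=np.array([np.cos(np.radians(yw)),np.sin(np.radians(yw))]); v=np.array([-u[1],u[0]]); H=np.array([.518,-.2295])
pre=H-.135*u
for p,y in [((*f,.25),4.2),((*f,.021),4.2),((*pre,.1),yw),((*pre,.031),yw),((*H,.028),yw)]:
    q=solve_ik(list(p),R(y)); print(None if q is None else q.round(2))
move_to([*f,.25],R(4.2)); move_straight([*f,.08],.25); move_straight([*f,.021],.08); st()
grasp(); st("grasp")
move_straight([*f,.10],.15)
move_to([*pre,.10],R(yw)); move_straight([*pre,.035],.1); dwell(.3); st("pre")
for n in ["side","top"]:
    c=read_camera(n); pickle.dump(c,open(f"fpre_{n}.pkl","wb")); cv2.imwrite(f"pics/fpre_{n}.png",c["color"][:,:,::-1])
cv2.imwrite("pics/fpre.png",cv2.resize(c["color"][160:340,380:540],None,fx=3,fy=3,interpolation=2)[:,:,::-1])
```

```text
[-0.73  0.44  1.    2.09 -0.49  0.86 -0.94]
[ 0.21  0.76 -0.33  2.26  0.99  0.27 -2.51]
[ 0.02  0.67  0.66  2.21 -0.86  0.53 -0.31]
[ 0.2   0.76  0.39  2.24 -0.99  0.32 -0.2 ]
[ 0.03  0.88  0.54  1.91 -0.81  0.58 -0.54]
 t 16.62 [ 0.4284 -0.0205  0.0214] [ 3.141e+00 -1.000e-03  7.300e-02] F [-0.1  0.6 -0.1] w 0.0856 ff 0.0
grasp t 17.23 [ 0.428  -0.0206  0.0213] [ 3.142 -0.     0.073] F [-0.9  0.4  5.5] w 0.0192 ff 59.2
pre t 19.83 [ 0.3838 -0.2182  0.0353] [ 3.141e+00 -1.000e-03 -8.300e-02] F [-0.2 -0.  -1.5] w 0.0189 ff 58.6
```

View pics/fpre.png

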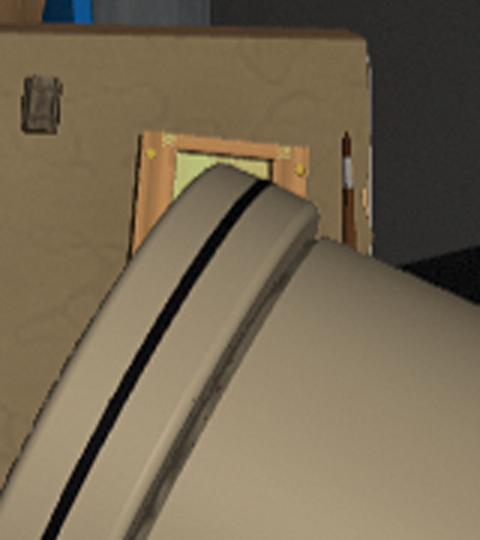

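Run:
```python
from h import *
yw=-4.8; u=np.array([np.cos(np.radians(yw)),np.sin(np.radians(yw))]); v=np.array([-u[1],u[0]]); H=np.array([.518,-.2295])
pc=lambda B:(len(B),np.percentile(B,[1,3,50,97,99],axis=0).round(4).tolist())
for n in ["side","top"]:
    c=pickle.load(open(f"fpre_{n}.pkl","rb")); P,uv=pts(c,np.ones((480,640),bool))
    P[:,:2]-=H; Q=np.c_[P[:,:2]@u,P[:,:2]@v,P[:,2]]
    k=lambda a,b,cc,d,e,f:Q[(Q[:,0]>a)&(Q[:,0]<b)&(Q[:,1]>cc)&(Q[:,1]<d)&(Q[:,2]>e)&(Q[:,2]<f)]
    print(n,"lips L",pc(k(-.03,.045,0,.08,.0165,.025))); print("lips R",pc(k(-.03,.045,-.08,0,.0165,.025)))
    print("back",pc(k(.03,.08,-.03,.03,.010,.026)))
    B=k(-.2,-.07,-.06,.06,.012,.03); print("plate",pc(B)); 
    if len(B)>10:
        A=np.c_[B[:,:2],np.ones(len(B))]; print("plane",np.linalg.lstsq(A,B[:,2],rcond=None)[0].round(4)); r=cv2.minAreaRect((B[:,:2]*1000).astype(np.float32)); print(r)
    # lip inner edge slopes
    for lo,hi in ((.028,.056),(-.056,-.028)):
        B=k(-.03,.045,lo,hi,.0165,.025); print("lip slope",np.polyfit(B[:,0],B[:,1],1).round(4))
    B=k(-.2,-.07,-.02,.02,.045,.072); print("handle",pc(B))
```

```text
side lips L (328, [[-0.0284, 0.0308, 0.0167], [-0.0265, 0.0316, 0.0173], [0.0088, 0.045, 0.02], [0.0429, 0.0554, 0.0222], [0.0444, 0.0564, 0.0225]])
lips R (292, [[-0.0293, -0.055, 0.0168], [-0.0277, -0.0532, 0.0173], [0.0084, -0.0402, 0.0198], [0.0436, -0.0298, 0.0223], [0.0448, -0.0294, 0.0226]])
back (143, [[0.0384, -0.0298, 0.0107], [0.0508, -0.0289, 0.0111], [0.0579, -0.0005, 0.0193], [0.0609, 0.0287, 0.0223], [0.0611, 0.0296, 0.0229]])
plate (893, [[-0.1816, -0.0378, 0.0144], [-0.1791, -0.0333, 0.0153], [-0.1238, 0.0116, 0.0183], [-0.0834, 0.0395, 0.0237], [-0.0823, 0.0405, 0.0275]])
plane [-0.0078 -0.0167  0.0177]
((-132.46826171875, 1.3515625), (83.22933959960938, 104.22138214111328), 87.05768585205078)
lip slope [-0.0023  0.0443]
lip slope [ 0.0103 -0.0406]
handle (382, [[-0.1723, -0.0154, 0.0454], [-0.1686, -0.0117, 0.0462], [-0.1204, 0.0081, 0.0591], [-0.0913, 0.0182, 0.0697], [-0.0903, 0.0195, 0.0711]])
top lips L (311, [[-0.0182, 0.0316, 0.0168], [-0.0142, 0.0326, 0.0173], [0.019, 0.0454, 0.0205], [0.0434, 0.054, 0.0237], [0.0446, 0.0543, 0.0239]])
lips R (98, [[0.0258, 
[... 295 characters left out ...]
l last):
  File "<stdin>", line 10, in <module>
  File "<stdin>", line 3, in <lambda>
    return _quantile_unchecked(
        a, q, axis, out, overwrite_input, method, keepdims, weights)
    return _ureduce(a,
                    func=_quantile_ureduce_func,
    ...<5 lines>...
                    overwrite_input=overwrite_input,
                    method=method)
    r = func(a, **kwargs)
    result = _quantile(arr,
                       quantiles=q,
    ...<2 lines>...
                       out=out,
                       weights=wgt)
    slices_having_nans = np.isnan(arr[-1, ...])
                                  ~~~^^^^^^^^^
IndexError: index -1 is out of bounds for axis 0 with size 0
```

The top crop shows the arm hiding the float, while the holder's back and lips are visible at crop (150–300,135–250). The side depth puts the plate within about 1 mm of the slot's centreline. Inserting now, with force checks.

Run:
```python
from h import *
yw=-4.8; u=np.array([np.cos(np.radians(yw)),np.sin(np.radians(yw))]); v=np.array([-u[1],u[0]]); H=np.array([.518,-.2295])
c=pickle.load(open("fpre_side.pkl","rb")); P,uv=pts(c,np.ones((480,640),bool)); P[:,:2]-=H; Q=np.c_[P[:,:2]@u,P[:,:2]@v,P[:,2]]
B=Q[(Q[:,0]>-.2)&(Q[:,0]<-.07)&(abs(Q[:,1])<.06)&(Q[:,2]>.0145)&(Q[:,2]<.023)]
f=[(x,B[abs(B[:,0]-x)<.004,1].max()) for x in np.arange(-.17,-.09,.008) if (abs(B[:,0]-x)<.004).sum()>3]; print("yaw +y edge",np.polyfit(*np.array(f).T,1).round(4))
f=[(y,B[abs(B[:,1]-y)<.004,0].max()) for y in np.arange(-.03,.035,.008) if (abs(B[:,1]-y)<.004).sum()>3]; print("front edge",np.polyfit(*np.array(f).T,1).round(4))
def go(s,z,vel):
    p=H+s*u; move_straight([p[0],p[1],z],vel)
def F():
    f=observe()["contact_force"]; return np.array([f[:2]@u,f[:2]@v,f[2]])
f0=F(); z=.0288
go(-.135,z,.05); print("low",(F()-f0).round(1))
ok=True
for s in np.arange(-.12,-.011,.01):
    go(s,z,.05); d=F()-f0; print(round(s,3),d.round(1),end=" ")
    if abs(d).max()>15: print("STOP"); ok=False; break
st("\nend")
```

```text
yaw +y edge [-0.0227  0.0381]
front edge [ 0.0132 -0.0818]
low [ 0.1  0.5 -0.3]
-0.12 [1.  0.3 0.6] -0.11 [ 0.9  1.  -1. ] -0.1 [-0.9 -0.8 -0.1] -0.09 [ 0.4 -0.8  0.2] -0.08 [-0.5 -0.4 -0.1] -0.07 [-0.1 -0.4 -0.4] -0.06 [-0.3  0.7  0.1] -0.05 [0.5 0.2 0.1] -0.04 [0.1 0.1 0.1] -0.03 [0.  0.7 0.6] -0.02 [-0.5  0.3  0.7] 
end t 24.16 [ 0.4985 -0.2278  0.0288] [ 3.141 -0.    -0.083] F [-0.8  0.1 -0.5] w 0.0189 ff 58.6
```

It slid in without any force. Now lower it to the floor and push it home.

Run:
```python
from h import *
yw=-4.8; u=np.array([np.cos(np.radians(yw)),np.sin(np.radians(yw))]); v=np.array([-u[1],u[0]]); H=np.array([.518,-.2295])
def go(s,z,vel):
    p=H+s*u; move_straight([p[0],p[1],z],vel)
def F():
    f=observe()["contact_force"]; return np.array([f[:2]@u,f[:2]@v,f[2]])
f0=F(); z=.0288
while z>.0255:
    z-=.0005; go(-.02,z,.02); d=F()-f0
    if d[2]>3: break
print("floor z",z,d.round(1))
s=-.02
while s<.012:
    s+=.001; go(s,z,.03); d=F()-f0; print(round(s,3),d.round(1),end=" ")
    if d[0]<-12 or abs(d).max()>25: break
dwell(.2); st("\nend"); print((F()-f0).round(1))
c=read_camera("side"); cv2.imwrite("pics/in_side.png",cv2.resize(c["color"][190:330,150:350],None,fx=3,fy=3,interpolation=2)[:,:,::-1])
```

```text
floor z 0.026799999999999997 [-0.8  0.3  6.7]
-0.019 [-3.2  1.   8.2] -0.018 [-5.1  1.3  9.6] -0.017 [-6.9  1.8 10.2] -0.016 [-7.1  1.8 11.5] -0.015 [-7.   1.2 10.8] -0.014 [-6.9  0.8 11.7] -0.013 [-6.7 -0.3 10.9] -0.012 [-7.8 -0.2 10.5] -0.011 [-7.4  0.4 11.2] -0.01 [-7.4 -0.  11.6] -0.009 [-7.4  0.5 11.2] -0.008 [-7.1 -0.  10.8] -0.007 [-7.   0.1 10.7] -0.006 [-7.4 -0.3 10.3] -0.005 [-7.2  0.3 10.7] -0.004 [-5.9  1.1 10.6] -0.003 [-6.7  1.  10.2] -0.002 [-7.   1.4 11.5] -0.001 [-6.5  0.2  9.7] 0.0 [-6.7  0.  10.2] 0.001 [-7.  -0.1 11.1] 0.002 [-9.8  0.5 12.3] 0.003 [-10.8   0.4  14. ] 0.004 [-13.    0.2  16.1] 
end t 31.36 [ 0.5163 -0.2301  0.0274] [-3.14   0.008 -0.086] F [-13.7   2.3  16.4] w 0.0191 ff 61.1
[-13.    1.1  16.9]
```

View pics/in_side.png

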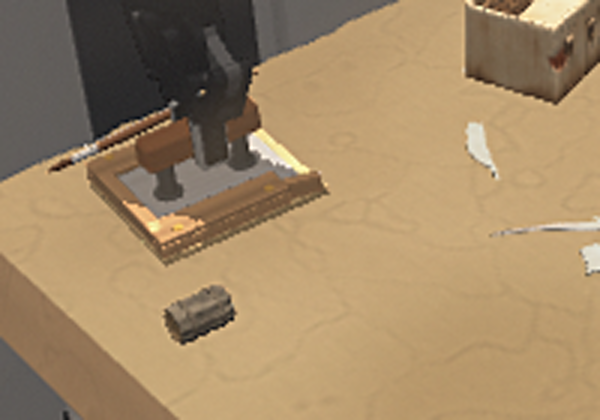

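The float is under both lips and against the back (crop (150,200)). I relieve the down-force, push once more, release and check.

Run:
```python
from h import *
yw=-4.8; u=np.array([np.cos(np.radians(yw)),np.sin(np.radians(yw))]); v=np.array([-u[1],u[0]]); H=np.array([.518,-.2295])
def go(s,z,vel):
    p=H+s*u; move_straight([p[0],p[1],z],vel)
z=.0278; s=.004
go(s,z,.02); st("relieved")
for s in (.005,.006,.007,.008):
    go(s,z,.02); f=observe()["contact_force"]
    if f[:2]@u<-14: break
st("push s=%.3f"%s)
open_gripper(); dwell(.2); st("open")
p=observe()["eef_pos"]; move_straight([p[0],p[1],.16],.15)
move_to([.42,-.12,.30],R(20)); st()
for n in ["side","top"]:
    c=read_camera(n); cv2.imwrite(f"pics/fin_{n}.png",c["color"][:,:,::-1])
    P,uv=pts(c,np.ones((480,640),bool)); P[:,:2]-=H; Q=np.c_[P[:,:2]@u,P[:,:2]@v,P[:,2]]
    B=Q[(abs(Q[:,0])<.07)&(abs(Q[:,1])<.03)&(Q[:,2]>.048)&(Q[:,2]<.062)]
    if len(B)>20: print(n,"handle",len(B),cv2.minAreaRect((B[:,:2]*1000).astype(np.float32)),np.median(B[:,2]))
    B=Q[(abs(Q[:,0])<.09)&(abs(Q[:,1])<.065)&(Q[:,2]>.0165)&(Q[:,2]<.0245)]; print(n,"holder",cv2.minAreaRect((B[:,:2]*1000).astype(np.float32)))
    for t in ["small_dome","upright_barrel","lying_barrel"]:
        m=masks_of(n,t)
        if m: print(t,np.median(pts(c,m[0]["region"])[0],axis=0).round(3))
a=cv2.imread("pics/fin_side.png")[180:440,150:500]; b=cv2.imread("pics/fin_top.png")[150:410,150:520]
cv2.imwrite("pics/fin.png",np.hstack([a,b]))
```

```text
relieved t 31.66 [ 0.5165 -0.2301  0.0277] [-3.141  0.008 -0.086] F [-10.5   1.    9.5] w 0.019 ff 59.9
push s=0.005 t 31.91 [ 0.5165 -0.2301  0.0277] [-3.14   0.01  -0.086] F [-14.1   1.3  11.7] w 0.019 ff 60.4
open t 32.77 [ 0.523  -0.2299  0.0278] [-3.142  0.    -0.084] F [ 0.3  0.4 -0.4] w 0.0851 ff 0.0
 t 34.63 [ 0.4206 -0.1201  0.2996] [3.141 0.    0.349] F [-0.5  0.2  0.2] w 0.0855 ff 0.0
side handle 352 ((1.0630111694335938, 0.08524608612060547), (24.91864013671875, 83.6173095703125), 87.292724609375) 0.05472374056768414
side holder ((4.241294860839844, 1.1974067687988281), (114.2883071899414, 112.47172546386719), 0.11625450849533081)
small_dome [0.394 0.239 0.007]
upright_barrel [0.599 0.121 0.027]
lying_barrel [ 0.602 -0.108  0.02 ]
top handle 45 ((34.44731521606445, 2.8544368743896484), (10.399724960327148, 17.537717819213867), 52.568721771240234) 0.05543511289553349
top holder ((12.71683120727539, 16.932218551635742), (75.4517593383789, 90.1464614868164), 89.6247787475586)
small_dome [0.384 0.23  0.007]
upright_barrel [0.591 0.115 0.031]
lying_barrel [ 0.596 -0.113  0.023]
```

View pics/fin.png

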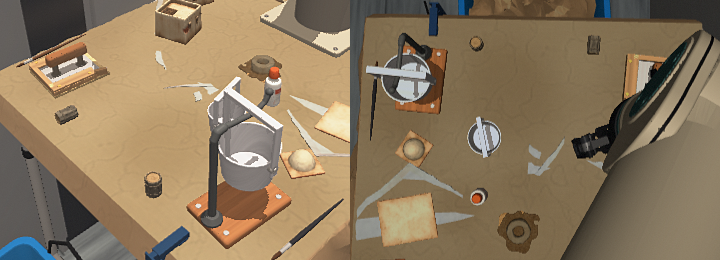

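Run:
```python
from h import *
yw=-4.8; u=np.array([np.cos(np.radians(yw)),np.sin(np.radians(yw))]); v=np.array([-u[1],u[0]]); H=np.array([.518,-.2295])
move_to([.42,.08,.36],R(90)); st()
c=read_camera("top"); cv2.imwrite("pics/fin2.png",cv2.resize(c["color"][190:285,405:500],None,fx=6,fy=6,interpolation=2)[:,:,::-1])
for n in ["side","top"]:
    if n=="side": c=read_camera(n)
    else: c=read_camera(n)
    P,uv=pts(c,np.ones((480,640),bool)); P[:,:2]-=H; Q=np.c_[P[:,:2]@u,P[:,:2]@v,P[:,2]]
    B=Q[(abs(Q[:,0])<.07)&(abs(Q[:,1])<.03)&(Q[:,2]>.048)&(Q[:,2]<.062)]; print(n,"handle",len(B),cv2.minAreaRect((B[:,:2]*1000).astype(np.float32)) if len(B) else 0)
    B=Q[(abs(Q[:,0])<.09)&(abs(Q[:,1])<.065)&(Q[:,2]>.0165)&(Q[:,2]<.0245)]; print("holder",cv2.minAreaRect((B[:,:2]*1000).astype(np.float32)))
    B=Q[(Q[:,0]>.03)&(Q[:,0]<.07)&(abs(Q[:,1])<.025)&(Q[:,2]>.004)&(Q[:,2]<.026)]; B=B[np.argsort(B[:,0])]
    print("profile",[(round(x*1000),round(float(np.median(B[abs(B[:,0]-x)<.001,2]))*1000 if 0 else float(np.median(B[abs(B[:,0]-x)<.001,2]))*1000,1)) for x in np.arange(.034,.066,.002) if (abs(B[:,0]-x)<.001).any()])
    B=Q[(Q[:,0]<-.03)&(Q[:,0]>-.09)&(abs(Q[:,1])<.025)&(Q[:,2]>-.004)&(Q[:,2]<.016)]
    print("rear",[(round(x*1000),round(float(np.median(B[abs(B[:,0]-x)<.001,2]))*1000,1)) for x in np.arange(-.066,-.034,.002) if (abs(B[:,0]-x)<.001).any()])
```

```text
t 35.88 [0.42   0.0787 0.3598] [-3.141e+00  1.000e-03  1.567e+00] F [-0.6 -0.5  0.2] w 0.0854 ff 0.0
side handle 348 ((1.4918365478515625, 1.3306159973144531), (23.326702117919922, 84.5662612915039), 87.94380187988281)
holder ((3.7652435302734375, 2.1238021850585938), (114.7413558959961, 111.66949462890625), 0.3375907242298126)
profile [(34, 11.3), (36, 10.1), (38, 10.2), (40, 10.2), (42, 10.5), (44, 10.7), (46, 10.1), (52, 20.1), (54, 20.0), (56, 19.8), (58, 20.2), (60, 13.4), (62, 18.1)]
rear [(-66, 0.7), (-64, 0.7), (-62, 1.7), (-60, 4.4), (-58, 6.7), (-56, 6.9), (-54, 6.1), (-52, 7.0), (-50, 9.9), (-48, 10.0), (-46, 10.2), (-44, 9.8), (-42, 9.5), (-40, 10.1), (-38, 10.0), (-36, 10.7)]
top handle 489 ((-2.5749130249023438, -0.5266180038452148), (21.208179473876953, 83.85285949707031), 89.48236083984375)
holder ((0.080291748046875, 0.8412208557128906), (109.27495574951172, 115.88416290283203), 89.66060638427734)
profile [(34, 11.6), (36, 10.7), (38, 10.0), (40, 11.7), (42, 10.4), (44, 11.3), (46, 9.8), (48, 16.6), (50, 20.7), (52, 21.7), (54, 21.1), (56, 20.8), (58, 20.0), (64, 5.6)]
rear [(-66, 1.9), (-64, 1.3), (-62, 3.9), (-60, 6.3), (-58, 6.9), (-56, 6.7), (-54, 6.8), (-52, 10.6), (-50, 10.7), (-48, 10.7), (-46, 10.9), (-44, 10.8), (-42, 11.1), (-40, 10.7), (-38, 10.2), (-36, 10.8)]
```

View pics/fin2.png

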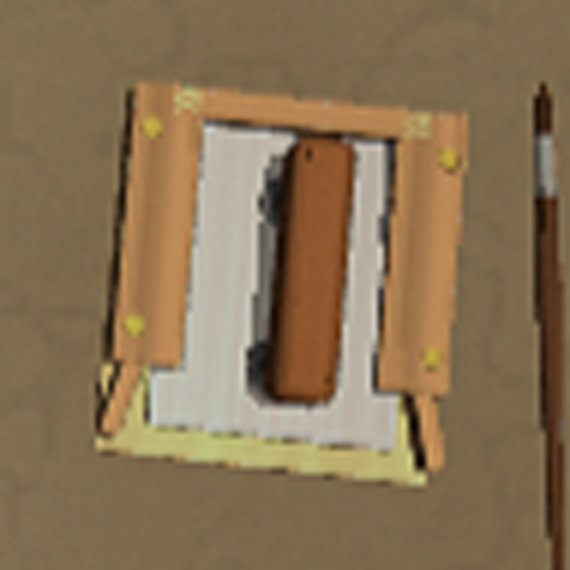

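The plate lies flat under both lips and touches the back stop (crop (300,130)). About 10 mm of ledge shows behind it, as it should when home. The pail still hangs level.

```bash
python3 -c "
from h import *
dwell(.3); print(job_done())"
```

```text
the job is handed in; nothing more can be done
None
```

I handed the job in at about 36 s: the pail hangs level and free on the hook, the float is fully home against the back stop under both lips, and the dome and the two barrels were not moved.

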